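# Pack the wheeled parts case and click its pull handle out

## Task

Get the wheeled parts case ready to go: open its sprung lid right back so that it stays open, clear the grey tube offcuts inside into the small scrap bin, and put every castor from the bench into the case. Then let the lid down gently all the way, without letting it slam, and last of all draw the telescopic pull handle up until its lock button clicks out. Leave everything else on the bench where it is.

Things in the scene. Friction and masses are not known exactly. Their poses are not given: they have to be found in the camera images.
- case: The parts case: an open grey plastic tub 160 (x) by 240 (y) by 85 mm high with 5 mm walls and floor, small wheels on its +y end, fixed to the bench. Origin: centre of its underside; x across its depth (lid hinge on the +x rim, lid handle at the -x side), y along its length (telescopic handle beyond the +y end), z up. Inside 150 by 230 mm, 80 mm deep.
- lid (a joint): Angle of the case's blue lid (rad): 0 shut, 1.9 leaning back against its stop. 0.4 kg, 160 by 240 by 8 mm. Its weight and a light closing spring slam it shut if it is let go anywhere short of about 1.75; from there back it stays open by itself. Lifting it takes about 3 N at the handle; the hinge has a little damping.
- lid_handle (a point): Centre of the lid's bow handle: a round steel bar, 12 mm thick, 90 mm long along the hinge direction, 45 mm clear of the lid's front edge (with the lid shut it lies level in front of the case, 90 mm above the bench, nothing below it); 205 mm from the hinge axis, 5 mm above the plane of the lid's underside.
- lid_hinge (a point): A point on the lid's hinge axis at the middle of the case's +x rim, 85 mm above the bench. The axis runs along the case's y; the point lies 80 mm along the case's +x from its origin. Seen from the case's y axis the handle rises from the -x side, over the top, to the +x side.
- mast (a joint): How far the telescopic pull handle is drawn up (m): 0 is pushed right in, end stop at 0.130; the lock button springs out as it passes 0.121. It slides stiffly (about 7 N to draw it up) and stays where it is left; it starts drawn up by 0 to 0.05. Once the button is out it can no longer go back below about 0.12.
- mast_grip (a point): Centre of the black T-grip on top of the telescopic handle: a round bar 18 mm thick, 90 mm long along the case's x, its centre 172 mm above the bench when pushed in, plus what it is drawn up; the handle draws straight up. It stands 158 mm from the case's origin along the case's +y, in a 28 mm square aluminium tube whose mouth is 140 mm above the bench.
- latch (a joint): How far the lock button stands out (m): under 0.001 while it is still held in by the outer tube, 0.007 when it has clicked out above the tube's mouth. It is sprung outwards; do not press it.
- latch_tip (a point): Tip of the lock button: a 10 mm square brass button on the inner tube, facing the case's +x; hidden in the outer tube until the handle is fully drawn.
- bin: Small open grey bin for scrap, 150 (x) by 130 (y) by 70 mm high, 4 mm walls, fixed to the bench. Origin: centre of its underside.
- castor_a: A castor (two to four are present): steel plate 50 by 50 by 6 mm, fork 34 mm wide along y and 30 mm along x standing on it up to 54 mm, black wheel 46 mm across and 20 mm wide in the fork with its axle along y at 48 mm; 71 mm tall in all, about 0.2 kg. Origin: centre of the plate's outer face; z points from plate to wheel. It stands on its plate, wheel up, somewhere on the bench outside the case.
- castor_b: A castor (two to four are present): steel plate 50 by 50 by 6 mm, fork 34 mm wide along y and 30 mm along x standing on it up to 54 mm, black wheel 46 mm across and 20 mm wide in the fork with its axle along y at 48 mm; 71 mm tall in all, about 0.2 kg. Origin: centre of the plate's outer face; z points from plate to wheel. It stands on its plate, wheel up, somewhere on the bench outside the case.
- castor_c: A castor (two to four are present): steel plate 50 by 50 by 6 mm, fork 34 mm wide along y and 30 mm along x standing on it up to 54 mm, black wheel 46 mm across and 20 mm wide in the fork with its axle along y at 48 mm; 71 mm tall in all, about 0.2 kg. Origin: centre of the plate's outer face; z points from plate to wheel. It stands on its plate, wheel up, somewhere on the bench outside the case.
- castor_d: A castor (two to four are present): steel plate 50 by 50 by 6 mm, fork 34 mm wide along y and 30 mm along x standing on it up to 54 mm, black wheel 46 mm across and 20 mm wide in the fork with its axle along y at 48 mm; 71 mm tall in all, about 0.2 kg. Origin: centre of the plate's outer face; z points from plate to wheel. It stands on its plate, wheel up, somewhere on the bench outside the case.
- offcut_a: A grey tube offcut (one or two are present), 36 mm thick and 80 mm long along its x, about 50 g. Origin: its centre. It lies inside the shut case on its floor at the start and can roll.
- offcut_b: A grey tube offcut (one or two are present), 36 mm thick and 80 mm long along its x, about 50 g. Origin: its centre. It lies inside the shut case on its floor at the start and can roll.
- tape: Roll of brown tape lying flat, 80 mm across, 30 mm high. Not part of the job: leave it where it is. Origin: underside centre.
- glue: White glue bottle, 44 mm across, 120 mm tall. Not part of the job: leave it where it is. Origin: underside centre.
- wrench: Steel wrench lying flat. Not part of the job: leave it where it is. 
- measure: Black tape measure, 70 by 40 by 60 mm. Not part of the job: leave it where it is. Origin: underside centre.
- mug: White mug, 80 mm across, 90 mm tall. Not part of the job: leave it where it is. Origin: underside centre.
- carton: Closed cardboard carton, 120 by 160 by 90 mm. Not part of the job: leave it where it is. Origin: underside centre.

How it is judged:
By the outcome, as a careful person would: the job done as asked, in the order asked, and still so for the second after the job is handed in, with the robot touching nothing.
Of castor_a, castor_b, castor_c, castor_d only 2 to 4 are there at a start; the rules pass over those that are not, and their reading is None.
Of offcut_a, offcut_b only 1 to 2 are there at a start; the rules pass over those that are not, and their reading is None.
At some moment in a run one of castor_a, castor_b, castor_c, castor_d may be knocked a few centimetres aside while the robot is not near it.
It also fails if it takes over 210 s, if anything falls off the work surface, if the arm or the gripper's body presses on something with over 40 N, if the wrist force passes 120 N, or if a joint passes its speed limit or range.

## Robot

A 6-joint arm with a two-finger parallel gripper is mounted at the origin on the work surface. World frame = base frame: x ahead of the robot, y to its left, z up, the work surface at z = 0. Lengths are in m, angles in degrees, forces in N, time in s.
With the tool pointing down it reaches from about 0.375 to 0.9 m from the base axis. Payload 3.1 kg.
Tool frame: the origin (TCP) lies on the centre line of the jaws, within the pads' length; the fingertips stand 25 mm ahead of it and the grasp point (between the pads) lies 6 mm ahead of it; y points along the fingers, x is the direction in which the jaws open and shut, and the axes are right-handed (so a half turn about y gives the same grasp; the last joint's range is limited). The gripper opens to 87 mm and grips with 3 to 60 N. Pads are 19 mm wide; open, the fingers measure 117 mm over their backs; the gripper's body (75 mm by 190 mm) begins 51 mm behind the grasp point.
Start: joints at [-86.144, 30.224, 82.088, -0, 67.689, -10.227], TCP at [0.152, -0.606, 0.248] pointing down, gripper open.
Joint ranges: [-176.69, 176.69], [-43.24, 126.21], [12.49, 139.97], [-82, 262], [0, 151.66], [-163.58, 163.58]. Speed limits (degrees/s): [159.86, 159.86, 180, 180, 180, 180].

## Interface

Orientations are given as a 3x3 rotation matrix whose columns are the frame's x, y, z axes.
In Python, from rig import * gives the robot as it stands.
- The arm moves only by the tool play_rows, never from a script. Its argument "commands" is a list of rows, each a list of 2 entries, a list of its own where there are three numbers: the shift along the world's x, y, z in m, then the turn, a rotation vector about the world's x, y, z in rad. A call has 1 to 10 rows; each row is the pose to reach, as a shift and turn from the pose commanded when the call began; what a row does not reach only later rows make up. A row lasts 1/8 s, in which the tool goes at most 62.5 mm and 10.7 degrees, less where a joint would pass 70% of its speed; a pose out of reach is approached as far as the arm can. A call with a gripper value outside its range is refused whole. "gripper" is the finger opening in m, from 0 to 0.087, set as the call begins (left out, the last holds). The fingers move at their own pace and stop on an object; the grip force is fixed at half the most. Time passes only in rows, so rows that repeat a pose let the fingers close. It gives the time, the measured TCP pose, the force and the opening at its end, in the units of the state.
- read_state(): the state, without advancing time (a new reading comes with each control period).
- capture(name): name is "scene" or "top" or "wrist"; returns a dict with "frame" (400x640x3 uint8, red, green, blue), "depth" (400x640 float32, m along the optical axis (not along the pixel's ray), 0 where there is no reading), "mtx" (3x3 intrinsics, pixels), "cam_to_world" (4x4, takes a point from camera to world coordinates); the wrist camera has in their place "hand_eye" (4x4, takes a point from camera to tool coordinates, whose origin is the TCP and whose axes are the tool frame's). Camera axes: x right, y down, z forward; pixel columns grow to the right and rows downward; lengths in m; the calibration is good to about 2 mm. The wrist camera is an equidistant fisheye: a pixel r from the principal point sees the ray r / f radians off the axis. A picture is of the moment at which its call begins: read the wrist's pose just before it.
- hand_in(): hands the job in, once; it reports no verdict.
The state is a dict: "time_s": time; "joint_positions": joint angles; "qvel": joint speeds; "tau": joint torques, N m; "position": TCP position; "tcp_rot": TCP orientation; "force": force on the tool from outside, world axes, zero at the start; "moment": the same for the moment, N m; "opening": opening from 0.0 (shut) to 1.0 (fully open).
Only numpy, scipy, OpenCV 4.12 (cv2) and the standard library are available. Lean on these libraries where they do the work, as an engineer would, in place of code of your own. Each camera call takes 0.05 s, during which the arm holds its last target. There are 200 camera calls.

## Working session

There is one attempt and no reset: what is moved stays moved. The work goes in short steps, Python scripts to look and compute and a tool call to move; the robot and the scene stay as the last step left them, time stands still between calls to the robot, and variables do not carry over. Pictures are saved under pics/ and viewed, about 12 in all and at most 16, crops included, and the job is handed in when it is done.

Besides the shell and the picture viewer there is one more tool, called as name(argument=value, ...) on one line, values as JSON. play_rows: Moves the arm, as the interface text tells. Its arguments: {"type":"object","properties":{"commands":{"type":"array"},"gripper":{"type":"number"}},"required":["commands"]}

```bash
ls; mkdir -p pics; cat > h.py <<'E'
from rig import *
import numpy as np, cv2
def save(name,img): cv2.imwrite('pics/'+name+'.png', cv2.cvtColor(img,cv2.COLOR_RGB2BGR))
def cloud(c):
    d=c['depth']; K=np.array(c['mtx']); v,u=np.indices(d.shape)
    P=np.stack([(u-K[0,2])/K[0,0]*d,(v-K[1,2])/K[1,1]*d,d],-1)
    T=np.array(c['cam_to_world']); W=P@T[:3,:3].T+T[:3,3]
    W[d==0]=np.nan
    return W
E
python3 - <<'E'
from h import *
s=read_state(); print(s)
for n in ['scene','top']:
    c=capture(n); save(n+'0',c['frame']); np.savez(n+'0.npz',**c); print(n,np.array(c['cam_to_world']).round(3).tolist(),c['mtx'])
E
```

```text
pics
{'time_s': 0.0, 'joint_positions': array([-8.61439731e+01,  3.02792538e+01,  8.21573089e+01, -1.46535970e-03,
        6.76872793e+01, -1.02270995e+01]), 'qvel': array([-0.02937499,  0.02439629,  0.05210092, -0.03167959, -0.03142939,
        0.05658868]), 'tau': array([-1.01328260e-03, -4.40042853e+01, -1.76590759e+01,  6.35246979e-02,
        5.82490792e-02, -1.52723255e-04]), 'position': array([ 0.15205849, -0.60551903,  0.24656335]), 'tcp_rot': array([[ 2.43338636e-01, -1.68963340e-04,  9.69941379e-01],
       [-9.69939052e-01,  2.15496433e-03,  2.43338428e-01],
       [-2.13130435e-03, -9.99997664e-01,  3.60501940e-04]]), 'force': array([ 0.37168879, -0.81676886,  0.43300515]), 'moment': array([-0.00852555, -0.01003817,  0.03157879]), 'opening': 0.9996966426515048}
scene [[-0.578, 0.558, -0.596, 1.187], [0.816, 0.389, -0.427, 0.57], [-0.006, -0.733, -0.68, 0.881], [0.0, 0.0, 0.0, 1.0]] [[365.57940504   0.         321.96739875]
 [  0.         365.57940504 199.90614185]
 [  0.           0.           1.        ]]
top [[-0.026, -0.997, 0.072, 0.394], [-1.0, 0.026, 0.004, 0.08], [-0.005, -0.072, -0.997, 1.555], [0.0, 0.0, 0.0, 1.0]] [[420.11158613   0.         314.04571621]
 [  0.         420.11158613 202.31131879]
 [  0.           0.           1.        ]]
```

View pics/scene0.png

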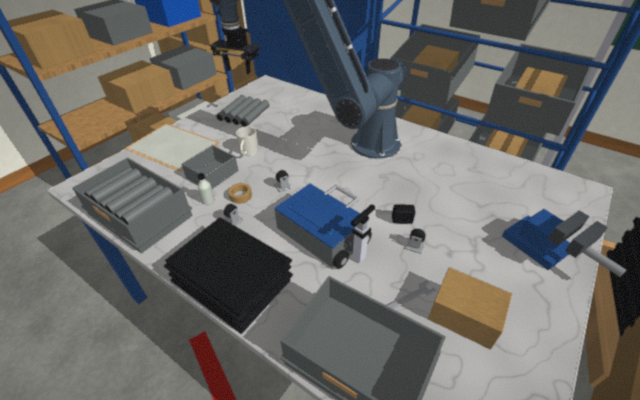

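View pics/top0.png

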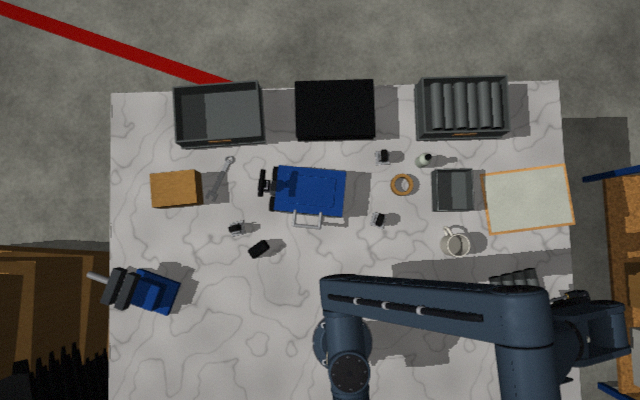

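The top view shows the case lid at (309,191), its bow handle at (308,222), the T-grip at (263,184) and the bin at (452,190). There are three castors, at (384,156), (379,219) and (236,229).

```bash
cat > m1.py <<'E'
from h import *
c=dict(np.load('top0.npz')); W=cloud(c); f=c['frame']; hsv=cv2.cvtColor(f,cv2.COLOR_RGB2HSV)
def box(u0,v0,u1,v1,lo,hi,extra=None):
    m=np.zeros(f.shape[:2],bool); m[v0:v1,u0:u1]=1
    m&=(W[...,2]>lo)&(W[...,2]<hi)
    if extra is not None: m&=extra
    P=W[m]; r=cv2.minAreaRect(P[:,:2].astype(np.float32)*1000)
    return len(P),P.mean(0).round(4),np.round(r[0]),np.round(r[1]),round(r[2],1),'z',np.percentile(P[:,2],[5,50,95]).round(3)
blue=(hsv[...,0]>100)&(hsv[...,0]<130)&(hsv[...,1]>120)
print('lid',box(265,160,350,225,.075,.12,blue))
print('handle',box(285,214,330,232,.07,.11))
print('grip',box(252,165,275,203,.15,.25))
print('bin',box(428,165,478,215,.055,.09))
for n,b in dict(A=(372,146,395,168),B=(368,208,390,232),C=(224,218,248,240)).items():
    print(n,box(*b,.02,.09)); print('   top',box(*b,.06,.09))
print('measure',box(245,236,275,262,.03,.08)); print('tape',box(388,170,415,198,.015,.05)); print('glue',box(413,148,437,168,.05,.14))
print('mug',box(438,225,474,262,.05,.12));print('carton',box(145,165,208,212,.07,.12))
print('wall',box(290,78,380,142,.02,.3)); print('crates',box(412,70,515,140,.02,.3),box(170,78,268,150,.02,.3))
E
python3 m1.py
```

```text
lid (3052, array([0.5422, 0.0989, 0.0945]), array([542., 101.]), array([241., 159.]), 82.8, 'z', array([0.089, 0.095, 0.1  ]))
handle (190, array([0.4319, 0.1034, 0.0948]), array([436.,  98.]), array([126.,  49.]), 88.4, 'z', array([0.088, 0.095, 0.1  ]))
grip (165, array([0.5613, 0.2533, 0.1916]), array([562., 254.]), array([24., 90.]), 86.1, 'z', array([0.177, 0.193, 0.198]))
bin (288, array([ 0.535 , -0.4194,  0.0669]), array([ 535., -416.]), array([133., 151.]), 89.5, 'z', array([0.057, 0.067, 0.075]))
A (112, array([ 0.6643, -0.1705,  0.0587]), array([ 665., -172.]), array([36., 39.]), 86.3, 'z', array([0.04 , 0.06 , 0.073]))
   top (54, array([ 0.6669, -0.1725,  0.0679]), array([ 666., -174.]), array([23., 36.]), 88.5, 'z', array([0.061, 0.068, 0.075]))
B (117, array([ 0.4346, -0.1467,  0.0593]), array([ 435., -148.]), array([36., 46.]), 61.7, 'z', array([0.037, 0.061, 0.073]))
   top (62, array([ 0.4343, -0.1473,  0.0674]), array([ 433., -148.]), array([20., 41.]), 67.9, 'z', array([0.061, 0.067, 0.073]))
C (110, array([0.4183, 0.3684, 0.059 ]), array([418., 370.]), array([36.
[... 507 characters left out ...]
y([42., 38.]), 22.0, 'z', array([0.056, 0.083, 0.121]))
mug (272, array([ 0.3445, -0.409 ,  0.0759]), array([ 352., -413.]), array([ 80., 103.]), 84.1, 'z', array([0.053, 0.077, 0.093]))
carton (1597, array([0.5631, 0.5765, 0.0884]), array([564., 579.]), array([121., 164.]), 4.6, 'z', array([0.082, 0.089, 0.094]))
wall (4767, array([0.8263, 0.0026, 0.0936]), array([838.,  -0.]), array([286., 212.]), 89.9, 'z', array([0.062, 0.097, 0.103]))
crates (5844, array([ 0.8234, -0.4481,  0.0942]), array([ 827., -452.]), array([312., 209.]), 90.0, 'z', array([0.039, 0.102, 0.12 ])) (5632, array([0.8327, 0.4232, 0.0569]), array([825., 416.]), array([210., 308.]), 2.9, 'z', array([0.034, 0.041, 0.119]))
```

play_rows(commands=[[[0.3, 0.36, 0.05], [0, 0, 1.2]], [[0.3, 0.36, 0.05], [0, 0, 1.2]], [[0.3, 0.36, 0.05], [0, 0, 1.2]], [[0.3, 0.36, 0.05], [0, 0, 1.2]], [[0.3, 0.36, 0.05], [0, 0, 1.2]], [[0.3, 0.36, 0.05], [0, 0, 1.2]], [[0.3, 0.36, 0.05], [0, 0, 1.2]], [[0.3, 0.36, 0.05], [0, 0, 1.2]], [[0.3, 0.36, 0.05], [0, 0, 1.2]], [[0.3, 0.36, 0.05], [0, 0, 1.2]]], gripper=0.04)

```text
time_s: 1.35
position: [0.4517, -0.2464, 0.2972]
tcp_rot: [[0.992, -0.001, 0.124], [-0.124, 0.0, 0.992], [-0.001, -1.0, -0.0]]
force: [-0.2, -0.2, -0.7]
opening: 0.46
```

play_rows(commands=[[[-0.034, 0.362, 0.02], [0, 0, 0]], [[-0.034, 0.362, 0.02], [0, 0, 0]], [[-0.034, 0.362, 0.02], [0, 0, 0]], [[-0.034, 0.362, 0.02], [0, 0, 0]], [[-0.034, 0.362, 0.02], [0, 0, 0]], [[-0.034, 0.362, 0.02], [0, 0, 0]], [[-0.034, 0.362, 0.02], [0, 0, 0]], [[-0.034, 0.362, 0.02], [0, 0, 0]], [[-0.034, 0.362, 0.02], [0, 0, 0]], [[-0.034, 0.362, 0.02], [0, 0, 0]]])

```text
time_s: 2.6
position: [0.4184, 0.1144, 0.3174]
tcp_rot: [[0.992, -0.0, 0.127], [-0.127, -0.0, 0.992], [-0.0, -1.0, -0.0]]
force: [-0.5, 0.4, 0.3]
opening: 0.461
```

```bash
cat >> h.py <<'E'
def wrist(name):
    s=read_state(); c=capture('wrist'); save(name,c['frame'])
    T=np.eye(4); T[:3,:3]=s['tcp_rot']; T[:3,3]=s['position']; C=T@np.array(c['hand_eye'])
    K=np.array(c['mtx']); v,u=np.indices(c['depth'].shape)
    a=(u-K[0,2])/K[0,0]; b=(v-K[1,2])/K[1,1]; th=np.hypot(a,b); k=np.where(th>1e-9,np.tan(np.minimum(th,1.45))/np.maximum(th,1e-9),1)
    d=c['depth']; P=np.stack([a*k*d,b*k*d,d],-1); W=P@C[:3,:3].T+C[:3,3]; W[(d==0)|(th>1.3)]=np.nan
    return s,c,W,C
def rect(W,m):
    P=W[m]; r=cv2.minAreaRect((P[:,:2]*1000).astype(np.float32))
    return len(P),np.nanmedian(P,0).round(4),np.round(r[0],1),np.round(r[1],1),round(r[2],1),np.percentile(P[:,2],[5,50,95]).round(3)
E
python3 - <<'E'
from h import *
s,c,W,C=wrist('w1'); np.savez('w1.npz',W=W,f=c['frame'])
print(s['position'].round(4),s['tcp_rot'].round(3).tolist(),s['opening'],s['force'].round(1),s['time_s'])
print(np.array(c['hand_eye']).round(3).tolist(),c['mtx'][0])
E
```

```text
[0.4184 0.1144 0.3174] [[0.992, -0.0, 0.127], [-0.127, -0.0, 0.992], [-0.0, -1.0, -0.0]] 0.4608880192260078 [-0.5  0.4  0.3] 2.6
[[1.0, 0.0, 0.001, -0.0], [-0.001, -0.243, 0.97, -0.137], [0.0, -0.97, -0.243, 0.067], [0.0, 0.0, 0.0, 1.0]] [309.70691629   0.         316.13467785]
```

View pics/w1.png

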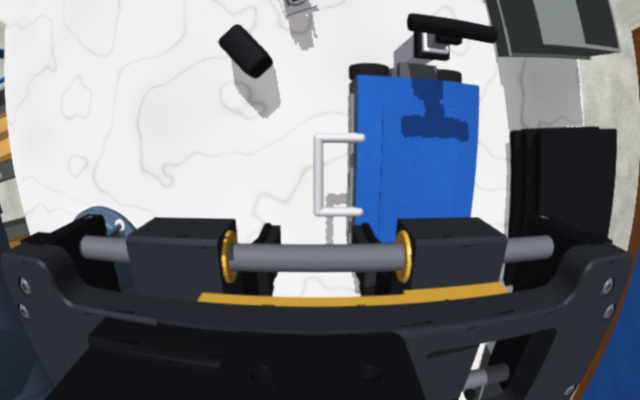

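The wrist view shows the bow handle bar at (318,175), with the shut lid to its right. The gripper body runs along the jaw axis, about 190 mm. Next I measure the bar, the castor yaws and the mast.

```bash
python3 - <<'E'
from h import *
d=np.load('w1.npz'); W=d['W']
m=np.zeros(W.shape[:2],bool); m[140:210,308:328]=1; m&=(W[...,2]>.07)&(W[...,2]<.11)
print('bar',rect(W,m))
m[:]=0; m[75:235,352:480]=1; m&=(W[...,2]>.085)&(W[...,2]<.11); print('lid',rect(W,m))
m[:]=0; m[5:50,400:500]=1; m&=(W[...,2]>.165)&(W[...,2]<.25); print('grip',rect(W,m))
m[:]=0; m[0:12,270:320]=1; m&=(W[...,2]>.02)&(W[...,2]<.08); print('C part',m.sum())
th=np.array([0,.3,.6,.9,1.2,1.5,1.8])
E
```

```text
bar (752, array([0.421 , 0.1205, 0.0952]), array([423.3, 117.6]), array([83.8, 17.1]), 83.0, array([0.091, 0.095, 0.097]))
lid (17382, array([0.5382, 0.1363, 0.0949]), array([545.2, 125.2]), array([195.6, 165.8]), 83.1, array([0.092, 0.095, 0.097]))
grip (1861, array([0.5592, 0.2559, 0.1933]), array([563.8, 256.4]), array([21.2, 91.1]), 82.5, array([0.177, 0.193, 0.196]))
C part 27
```

play_rows(commands=[[[0.002, 0.002, -0.05], [0, 0, 0]], [[0.002, 0.002, -0.1], [0, 0, 0]], [[0.002, 0.002, -0.14], [0, 0, 0]], [[0.002, 0.002, -0.17], [0, 0, 0]], [[0.002, 0.002, -0.195], [0, 0, 0]], [[0.002, 0.002, -0.21], [0, 0, 0]], [[0.002, 0.002, -0.221], [0, 0, 0]], [[0.002, 0.002, -0.221], [0, 0, 0]]])

```text
time_s: 3.65
position: [0.42, 0.1175, 0.096]
tcp_rot: [[0.992, -0.001, 0.125], [-0.125, -0.0, 0.992], [-0.001, -1.0, -0.0]]
force: [0.0, 0.4, -0.0]
opening: 0.461
```

play_rows(commands=[[[0, 0, 0], [0, 0, 0]], [[0, 0, 0], [0, 0, 0]], [[0, 0, 0], [0, 0, 0]], [[0, 0, 0], [0, 0, 0]], [[0, 0, 0], [0, 0, 0]], [[0, 0, 0], [0, 0, 0]]], gripper=0.0)

```text
time_s: 4.4
position: [0.4208, 0.1178, 0.0969]
tcp_rot: [[0.992, 0.002, 0.125], [-0.125, 0.0, 0.992], [0.002, -1.0, 0.0]]
force: [0.8, -0.9, 4.3]
opening: 0.128
```

```bash
cat > arc.py <<'E'
import numpy as np,sys
def p(t): a=t+.0244; r=.2051; return np.array([.9923*(-r*np.cos(a)),-.124*(-r*np.cos(a)),r*np.sin(a)])
def seg(a,b,n):
    print([[list((p(t)-p(a)).round(4)),[0,0,0]] for t in np.linspace(a,b,n+1)[1:]])
if __name__=='__main__':
    v=list(map(float,sys.argv[1:]))
    for a,b in zip(v,v[1:]): seg(a,b,10)
E
python3 arc.py 0 .65 1.3 1.87
```

```text
[[[np.float64(0.0008), np.float64(-0.0001), np.float64(0.0133)], [0, 0, 0]], [[np.float64(0.0024), np.float64(-0.0003), np.float64(0.0265)], [0, 0, 0]], [[np.float64(0.0048), np.float64(-0.0006), np.float64(0.0396)], [0, 0, 0]], [[np.float64(0.0081), np.float64(-0.001), np.float64(0.0525)], [0, 0, 0]], [[np.float64(0.0122), np.float64(-0.0015), np.float64(0.0652)], [0, 0, 0]], [[np.float64(0.0172), np.float64(-0.0021), np.float64(0.0776)], [0, 0, 0]], [[np.float64(0.0229), np.float64(-0.0029), np.float64(0.0896)], [0, 0, 0]], [[np.float64(0.0294), np.float64(-0.0037), np.float64(0.1012)], [0, 0, 0]], [[np.float64(0.0366), np.float64(-0.0046), np.float64(0.1124)], [0, 0, 0]], [[np.float64(0.0445), np.float64(-0.0056), np.float64(0.1231)], [0, 0, 0]]]
[[[np.float64(0.0086), np.float64(-0.0011), np.float64(0.0101)], [0, 0, 0]], [[np.float64(0.0178), np.float64(-0.0022), np.float64(0.0197)], [0, 0, 0]], [[np.float64(0.0276), np.float64(-0.0035), np.float64(0.0286)], [0, 0, 0]], [[np.float64(0.038), np.float64(-0.0048), np.float64(0.0369)], [0, 0, 0]], [[np.float64(0.0489), np.float64(-0.
[... 478 characters left out ...]
5)], [0, 0, 0]], [[np.float64(0.0228), np.float64(-0.0028), np.float64(0.0044)], [0, 0, 0]], [[np.float64(0.0343), np.float64(-0.0043), np.float64(0.0056)], [0, 0, 0]], [[np.float64(0.0459), np.float64(-0.0057), np.float64(0.0062)], [0, 0, 0]], [[np.float64(0.0575), np.float64(-0.0072), np.float64(0.006)], [0, 0, 0]], [[np.float64(0.0691), np.float64(-0.0086), np.float64(0.0053)], [0, 0, 0]], [[np.float64(0.0806), np.float64(-0.0101), np.float64(0.0038)], [0, 0, 0]], [[np.float64(0.092), np.float64(-0.0115), np.float64(0.0017)], [0, 0, 0]], [[np.float64(0.1033), np.float64(-0.0129), np.float64(-0.0011)], [0, 0, 0]], [[np.float64(0.1144), np.float64(-0.0143), np.float64(-0.0045)], [0, 0, 0]]]
```

play_rows(commands=[[[0.001, 0, 0.013], [0, 0, 0]], [[0.0025, 0, 0.0265], [0, 0, 0]], [[0.005, -0.0005, 0.0395], [0, 0, 0]], [[0.008, -0.001, 0.0525], [0, 0, 0]], [[0.012, -0.0015, 0.065], [0, 0, 0]], [[0.017, -0.002, 0.0775], [0, 0, 0]], [[0.023, -0.003, 0.0895], [0, 0, 0]], [[0.0295, -0.0035, 0.101], [0, 0, 0]], [[0.0365, -0.0045, 0.1125], [0, 0, 0]], [[0.0445, -0.0055, 0.123], [0, 0, 0]]])

```text
time_s: 5.65
position: [0.462, 0.1126, 0.2188]
tcp_rot: [[0.992, -0.007, 0.125], [-0.125, 0.001, 0.992], [-0.007, -1.0, -0.0]]
force: [-3.3, 1.1, -2.3]
opening: 0.123
```

Forces are small and the lid is following, so I continue.

play_rows(commands=[[[0.0085, -0.001, 0.01], [0, 0, 0]], [[0.018, -0.002, 0.0195], [0, 0, 0]], [[0.0275, -0.0035, 0.0285], [0, 0, 0]], [[0.038, -0.005, 0.037], [0, 0, 0]], [[0.049, -0.006, 0.0445], [0, 0, 0]], [[0.06, -0.0075, 0.0515], [0, 0, 0]], [[0.072, -0.009, 0.0575], [0, 0, 0]], [[0.084, -0.0105, 0.0625], [0, 0, 0]], [[0.0965, -0.012, 0.067], [0, 0, 0]], [[0.1095, -0.0135, 0.071], [0, 0, 0]]])

```text
time_s: 6.9
position: [0.5739, 0.0984, 0.2931]
tcp_rot: [[0.992, 0.0, 0.124], [-0.124, -0.001, 0.992], [0.0, -1.0, -0.001]]
force: [-3.8, -0.7, 6.6]
opening: 0.126
```

play_rows(commands=[[[0.0115, -0.0015, 0.0025], [0, 0, 0]], [[0.023, -0.003, 0.0045], [0, 0, 0]], [[0.0345, -0.0045, 0.0055], [0, 0, 0]], [[0.046, -0.0055, 0.006], [0, 0, 0]], [[0.0575, -0.007, 0.006], [0, 0, 0]], [[0.069, -0.0085, 0.0055], [0, 0, 0]], [[0.0805, -0.01, 0.004], [0, 0, 0]], [[0.092, -0.0115, 0.0015], [0, 0, 0]], [[0.1035, -0.013, -0.001], [0, 0, 0]], [[0.1145, -0.0145, -0.0045], [0, 0, 0]]])

```text
time_s: 8.15
position: [0.6894, 0.0839, 0.2855]
tcp_rot: [[0.992, -0.0, 0.125], [-0.125, -0.0, 0.992], [-0.0, -1.0, -0.0]]
force: [0.1, -4.2, 4.0]
opening: 0.123
```

play_rows(commands=[[[0.002, 0, -0.001], [0, 0, 0]], [[0.002, 0, -0.001], [0, 0, 0]], [[0.002, 0, -0.001], [0, 0, 0]]])

```text
time_s: 8.52
position: [0.6903, 0.0838, 0.2851]
tcp_rot: [[0.992, -0.0, 0.125], [-0.125, -0.001, 0.992], [-0.0, -1.0, -0.001]]
force: [-0.5, -5.0, 3.2]
opening: 0.126
```

play_rows(commands=[[[0, 0, 0], [0, 0, 0]], [[0, 0, 0], [0, 0, 0]], [[0, 0, 0], [0, 0, 0]], [[0, 0, 0.02], [0, 0, 0]], [[0, 0, 0.05], [0, 0, 0]], [[0, 0, 0.1], [0, 0, 0]], [[-0.05, 0, 0.11], [0, 0, 0]], [[-0.1, -0.02, 0.11], [0, 0, 0]], [[-0.15, -0.04, 0.11], [0, 0, 0]], [[-0.19, -0.06, 0.11], [0, 0, 0]]], gripper=0.045)

```text
time_s: 9.78
position: [0.4985, 0.0246, 0.3951]
tcp_rot: [[0.992, 0.0, 0.124], [-0.124, 0.001, 0.992], [0.0, -1.0, 0.001]]
force: [-0.7, -0.4, -0.0]
opening: 0.517
```

```bash
python3 - <<'E'
from h import *
s,c,W,C=wrist('w2'); np.savez('w2.npz',W=W,f=c['frame']); print(s['position'].round(3))
t=capture('top'); np.savez('top1.npz',**t); save('top1',t['frame'][130:260,200:480].repeat(2,0).repeat(2,1))
E
```

```text
[0.498 0.025 0.395]
```

View pics/w2.png

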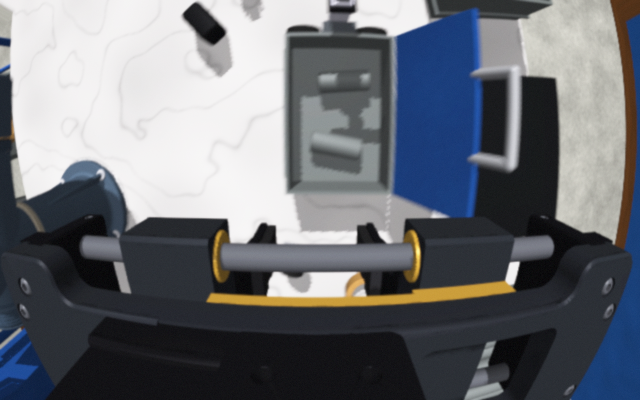

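The lid is back against its stop. There are two offcuts, at (345,80) and (336,147), both roughly along the case's x.

```bash
python3 - <<'E'
from h import *
d=np.load('w2.npz'); W=d['W']
o=np.array([.542,.1005]); ex=np.array([.9923,-.124]); ey=np.array([.124,.9923])
q=W[...,:2]-o; cx=q@ex; cy=q@ey
ins=(abs(cx)<.073)&(abs(cy)<.113)
n,l,st,ce=cv2.connectedComponentsWithStats((ins&(W[...,2]>.017)&(W[...,2]<.06)).astype(np.uint8))
for i in range(1,n):
    if st[i,4]>100:
        m=l==i; r=rect(W,m); print(st[i],r, 'case',np.round((r[2]/1000-o)@np.c_[ex,ey],3))
rim=(abs(W[...,2]-.085)<.006)&(abs(cx)<.1)&(abs(cy)<.14)
print('rim',np.nanpercentile(cx[rim],[1,99]),np.nanpercentile(cy[rim],[1,99]))
fl=ins&(W[...,2]<.012); print('floor z',np.median(W[fl][:,2]))
E
```

```text
[291  69   3  86 125] (125, array([0.4727, 0.1261, 0.036 ]), array([470.8, 111.4]), array([136.5,   0.7]), 83.5, array([0.02 , 0.036, 0.057])) case [-0.072  0.002]
[ 320   68   52   25 1077] (1077, array([0.561 , 0.1525, 0.038 ]), array([562. , 154.7]), array([37.2, 81.8]), 87.0, array([0.028, 0.038, 0.041])) case [0.013 0.056]
[ 312  129   52   30 1087] (1087, array([0.536 , 0.052 , 0.0381]), array([536.1,  51.1]), array([37.1, 81.7]), 72.9, array([0.028, 0.038, 0.041])) case [ 0.   -0.05]
rim [-0.07736685  0.0849592 ] [-0.11709898  0.12214152]
floor z 0.004759054672310303
```

play_rows(commands=[[[0.0375, 0.0265, -0.05], [0, 0, 0.185]], [[0.0375, 0.0265, -0.1], [0, 0, 0.37]], [[0.0375, 0.0265, -0.12], [0, 0, 0.555]], [[0.0375, 0.0265, -0.14], [0, 0, 0.74]], [[0.0375, 0.0265, -0.16], [0, 0, 0.925]], [[0.0375, 0.0265, -0.18], [0, 0, 1.11]], [[0.0375, 0.0265, -0.19], [0, 0, 1.295]], [[0.0375, 0.0265, -0.2], [0, 0, 1.396]], [[0.0375, 0.0265, -0.2], [0, 0, 1.396]]], gripper=0.056)

```text
time_s: 11.0
position: [0.5384, 0.0514, 0.1942]
tcp_rot: [[0.296, -0.001, -0.955], [0.955, 0.001, 0.296], [0.0, -1.0, 0.001]]
force: [0.0, -0.8, 0.7]
opening: 0.644
```

play_rows(commands=[[[0, 0, -0.04], [0, 0, 0]], [[0, 0, -0.075], [0, 0, 0]], [[0, 0, -0.105], [0, 0, 0]], [[0, 0, -0.13], [0, 0, 0]], [[0, 0, -0.145], [0, 0, 0]], [[0, 0, -0.153], [0, 0, 0]], [[0, 0, -0.153], [0, 0, 0]]])

```text
time_s: 11.88
position: [0.5384, 0.0509, 0.0421]
tcp_rot: [[0.296, 0.0, -0.955], [0.955, 0.0, 0.296], [0.0, -1.0, -0.0]]
force: [0.7, 0.3, -0.5]
opening: 0.64
```

play_rows(commands=[[[0, 0, 0], [0, 0, 0]], [[0, 0, 0], [0, 0, 0]], [[0, 0, 0], [0, 0, 0]], [[0, 0, 0], [0, 0, 0]], [[0, 0, 0], [0, 0, 0]], [[0, 0, 0], [0, 0, 0]]], gripper=0.0)

```text
time_s: 12.62
position: [0.5385, 0.0508, 0.0426]
tcp_rot: [[0.295, 0.001, -0.955], [0.955, -0.0, 0.295], [0.0, -1.0, -0.001]]
force: [0.4, 0.1, 5.8]
opening: 0.399
```

play_rows(commands=[[[0, 0, 0.04], [0, 0, 0]], [[0, 0, 0.09], [0, 0, 0]], [[0, 0, 0.14], [0, 0, 0]], [[0, -0.04, 0.16], [0, 0, 0.1]], [[0, -0.09, 0.16], [0, 0, 0.2]], [[0, -0.15, 0.16], [0, 0, 0.3]], [[0, -0.21, 0.16], [0, 0, 0.3]], [[0, -0.27, 0.16], [0, 0, 0.3]], [[0, -0.33, 0.16], [0, 0, 0.3]], [[-0.003, -0.39, 0.16], [0, 0, 0.3]]])

```text
time_s: 13.88
position: [0.5346, -0.3408, 0.2013]
tcp_rot: [[-0.0, -0.001, -1.0], [1.0, 0.001, -0.0], [0.001, -1.0, 0.001]]
force: [0.7, -0.4, -0.6]
opening: 0.409
```

play_rows(commands=[[[0, -0.05, 0], [0, 0, 0]], [[0, -0.08, 0], [0, 0, 0]], [[0, -0.093, 0], [0, 0, 0]], [[0, -0.093, -0.03], [0, 0, 0]], [[0, -0.093, -0.07], [0, 0, 0]], [[0, -0.093, -0.11], [0, 0, 0]], [[0, -0.093, -0.135], [0, 0, 0]], [[0, -0.093, -0.142], [0, 0, 0]], [[0, -0.093, -0.142], [0, 0, 0]]])

```text
time_s: 15.0
position: [0.5353, -0.4315, 0.06]
tcp_rot: [[-0.001, -0.0, -1.0], [1.0, 0.001, -0.001], [0.001, -1.0, 0.0]]
force: [0.2, -0.5, -0.5]
opening: 0.405
```

play_rows(commands=[[[0, 0, 0], [0, 0, 0]], [[0, 0, 0], [0, 0, 0]], [[0, 0, 0], [0, 0, 0]], [[0, 0, 0.03], [0, 0, 0]], [[0, 0, 0.08], [0, 0, 0]], [[0, 0, 0.14], [0, 0, 0]], [[0, 0.04, 0.18], [0, 0, 0]], [[0, 0.1, 0.2], [0, 0, 0]], [[0, 0.16, 0.2], [0, 0, 0]], [[0, 0.22, 0.2], [0, 0, 0]]], gripper=0.056)

```text
time_s: 16.25
position: [0.535, -0.2105, 0.2611]
tcp_rot: [[0.001, 0.002, -1.0], [1.0, -0.001, 0.001], [-0.001, -1.0, -0.002]]
force: [0.2, -0.2, 0.0]
opening: 0.646
```

play_rows(commands=[[[0, 0.06, 0], [0, 0, -0.05]], [[0, 0.12, 0], [0, 0, -0.05]], [[0, 0.18, 0], [0, 0, -0.05]], [[0, 0.24, 0], [0, 0, -0.05]], [[0, 0.3, 0], [0, 0, -0.05]], [[0.02, 0.34, 0.03], [0, 0, -0.05]], [[0.026, 0.347, 0.06], [0, 0, -0.05]], [[0.026, 0.347, 0.06], [0, 0, -0.05]]], gripper=0.087)

```text
time_s: 17.25
position: [0.5628, 0.1358, 0.3228]
tcp_rot: [[0.048, 0.007, -0.999], [0.999, 0.0, 0.048], [0.001, -1.0, -0.007]]
force: [0.1, -0.3, -0.6]
opening: 0.999
```

```bash
cat > inside.py <<'E'
from h import *
import sys
s,c,W,C=wrist(sys.argv[1]); print(s['position'].round(4),s['time_s'])
o=np.array([.542,.1005]); ex=np.array([.9923,-.124]); ey=np.array([.124,.9923])
q=W[...,:2]-o; cx=q@ex; cy=q@ey
ins=(abs(cx)<.071)&(abs(cy)<.113)
n,l,st,ce=cv2.connectedComponentsWithStats((ins&(W[...,2]>.017)&(W[...,2]<.1)).astype(np.uint8))
for i in range(1,n):
    if st[i,4]>150:
        r=rect(W,l==i); print(st[i],r[1:], 'case',np.round((r[2]/1000-o)@np.c_[ex,ey],3))
t=capture('top'); np.savez('topx.npz',**t); save('top_'+sys.argv[1],t['frame'][130:260,200:480].repeat(2,0).repeat(2,1))
E
python3 inside.py w3
```

```text
[0.5628 0.1358 0.3228] 17.25
[ 317  137   25   59 1419] (array([0.5601, 0.1545, 0.0381]), array([561.6, 155.4]), array([34. , 81.8]), 87.3, array([0.029, 0.038, 0.041])) case [0.013 0.057]
```

View pics/w3.png

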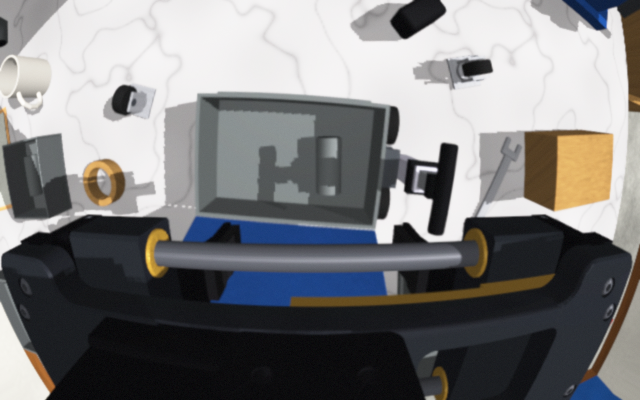

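View pics/top_w3.png

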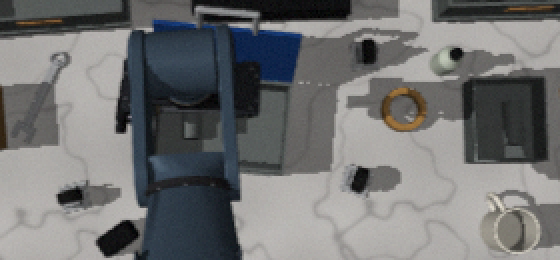

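The first offcut lies in the bin, and the second is still at (0.5615, 0.155). I go down with the jaws wide and off centre, to keep the body clear of the mast tube.

play_rows(commands=[[[-0.002, 0.002, -0.05], [0, 0, 0]], [[-0.002, 0.002, -0.1], [0, 0, 0]], [[-0.002, 0.002, -0.145], [0, 0, 0]], [[-0.002, 0.002, -0.18], [0, 0, 0]], [[-0.002, 0.002, -0.21], [0, 0, 0]], [[-0.002, 0.002, -0.235], [0, 0, 0]], [[-0.002, 0.002, -0.255], [0, 0, 0]], [[-0.002, 0.002, -0.272], [0, 0, 0]], [[-0.002, 0.002, -0.28], [0, 0, 0]], [[-0.002, 0.002, -0.28], [0, 0, 0]]])

```text
time_s: 18.6
position: [0.5589, 0.1363, 0.0404]
tcp_rot: [[0.051, 0.0, -0.999], [0.999, 0.0, 0.051], [0.0, -1.0, -0.0]]
force: [0.3, 0.4, -0.0]
opening: 0.999
```

play_rows(commands=[[[0, 0, 0], [0, 0, 0]], [[0, 0, 0], [0, 0, 0]], [[0, 0, 0], [0, 0, 0]], [[0, 0, 0], [0, 0, 0]], [[0, 0, 0], [0, 0, 0]], [[0, 0, 0], [0, 0, 0]], [[0, 0, 0], [0, 0, 0]], [[0, 0, 0], [0, 0, 0]]], gripper=0.0)

```text
time_s: 19.6
position: [0.5593, 0.1367, 0.0404]
tcp_rot: [[0.05, 0.0, -0.999], [0.999, -0.0, 0.05], [-0.0, -1.0, -0.0]]
force: [-1.2, -2.1, 5.6]
opening: 0.401
```

play_rows(commands=[[[0, 0, 0.04], [0, 0, 0]], [[0, 0, 0.09], [0, 0, 0]], [[0, 0, 0.14], [0, 0, 0]], [[0, -0.04, 0.17], [0, 0, 0.05]], [[-0.01, -0.09, 0.17], [0, 0, 0.05]], [[-0.024, -0.15, 0.17], [0, 0, 0.05]], [[-0.024, -0.21, 0.17], [0, 0, 0.05]], [[-0.024, -0.27, 0.17], [0, 0, 0.05]], [[-0.024, -0.33, 0.17], [0, 0, 0.05]], [[-0.024, -0.39, 0.17], [0, 0, 0.05]]])

```text
time_s: 20.85
position: [0.5348, -0.2549, 0.2095]
tcp_rot: [[-0.0, -0.0, -1.0], [1.0, 0.001, -0.0], [0.001, -1.0, 0.0]]
force: [-0.2, 0.9, -0.1]
opening: 0.412
```

play_rows(commands=[[[0, -0.06, 0], [0, 0, 0]], [[0, -0.11, 0], [0, 0, 0]], [[0, -0.135, 0], [0, 0, 0]], [[0, -0.14, 0], [0, 0, 0]], [[0, -0.14, -0.03], [0, 0, 0]], [[0, -0.14, -0.07], [0, 0, 0]], [[0, -0.14, -0.11], [0, 0, 0]], [[0, -0.14, -0.13], [0, 0, 0]], [[0, -0.14, -0.135], [0, 0, 0]], [[0, -0.14, -0.135], [0, 0, 0]]])

```text
time_s: 22.1
position: [0.5358, -0.3933, 0.0759]
tcp_rot: [[-0.001, 0.001, -1.0], [1.0, -0.001, -0.001], [-0.001, -1.0, -0.001]]
force: [-0.1, -0.0, 0.1]
opening: 0.404
```

play_rows(commands=[[[0, 0, 0], [0, 0, 0]], [[0, 0, 0], [0, 0, 0]], [[0, 0, 0], [0, 0, 0]], [[0, 0, 0.03], [0, 0, 0]], [[0, 0, 0.08], [0, 0, 0]], [[0, 0, 0.14], [0, 0, 0]], [[0, 0.04, 0.18], [0, 0, 0]], [[0, 0.1, 0.2], [0, 0, 0]], [[0, 0.15, 0.2], [0, 0, 0]], [[0, 0.15, 0.2], [0, 0, 0]]], gripper=0.046)

```text
time_s: 23.35
position: [0.5346, -0.2393, 0.2759]
tcp_rot: [[-0.004, -0.0, -1.0], [1.0, 0.001, -0.004], [0.001, -1.0, 0.0]]
force: [0.3, -0.4, -0.0]
opening: 0.528
```

```bash
cat > castor.py <<'E'
from h import *
import sys
# castors: wheel tops (dark, z .06-.075) from the wrist view, near given points
s,c,W,C=wrist(sys.argv[1]); print(s['position'].round(4),s['time_s'])
for a in sys.argv[2:]:
    p=np.array(list(map(float,a.split(','))))
    near=np.linalg.norm(W[...,:2]-p,axis=-1)<.055
    for lo,hi in ((.056,.08),(.002,.02),(.02,.08)):
        m=near&(W[...,2]>lo)&(W[...,2]<hi)
        if m.sum()>20: print(a,(lo,hi),rect(W,m))
E
python3 castor.py w4 .666,-.173 .434,-.147
```

```text
[ 0.5346 -0.2393  0.2759] 23.35
.666,-.173 (0.056, 0.08) (75, array([ 0.6734, -0.1778,  0.0667]), array([ 674.5, -176.6]), array([30.4,  5.9]), 2.7, array([0.058, 0.067, 0.07 ]))
.666,-.173 (0.002, 0.02) (49, array([ 0.6885, -0.1895,  0.0054]), array([ 689.7, -191.8]), array([32.6, 17.9]), 64.0, array([0.002, 0.005, 0.007]))
.666,-.173 (0.02, 0.08) (194, array([ 0.6739, -0.1791,  0.0537]), array([ 674. , -181.2]), array([32. , 12.9]), 9.0, array([0.035, 0.054, 0.07 ]))
.434,-.147 (0.056, 0.08) (621, array([ 0.4387, -0.1465,  0.0673]), array([ 437.6, -144.8]), array([20.7, 42.6]), 70.9, array([0.058, 0.067, 0.071]))
.434,-.147 (0.002, 0.02) (526, array([ 0.4452, -0.1598,  0.0057]), array([ 438.6, -143.1]), array([84.6, 65.5]), 50.1, array([0.004, 0.006, 0.008]))
.434,-.147 (0.02, 0.08) (1070, array([ 0.4377, -0.1494,  0.0605]), array([ 437.4, -145. ]), array([37.5, 45.5]), 69.0, array([0.033, 0.06 , 0.07 ]))
```

View pics/w4.png

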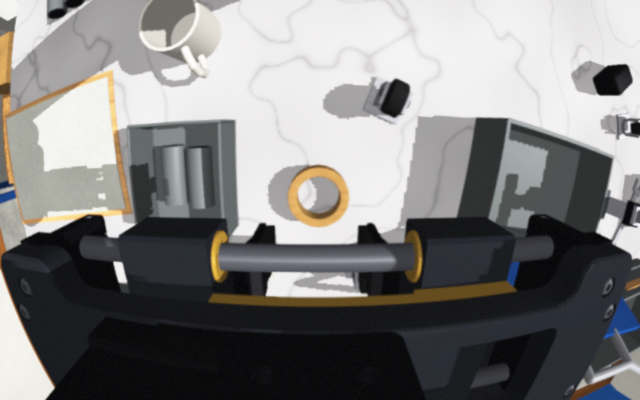

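Both offcuts are in the bin, at (172,175) and (200,177). Next is castor B.

play_rows(commands=[[[-0.03, 0.03, 0], [0, 0, -0.12]], [[-0.06, 0.06, 0], [0, 0, -0.24]], [[-0.097, 0.094, -0.03], [0, 0, -0.35]], [[-0.097, 0.094, -0.08], [0, 0, -0.35]], [[-0.097, 0.094, -0.13], [0, 0, -0.35]], [[-0.097, 0.094, -0.17], [0, 0, -0.35]], [[-0.097, 0.094, -0.2], [0, 0, -0.35]], [[-0.097, 0.094, -0.22], [0, 0, -0.35]], [[-0.097, 0.094, -0.23], [0, 0, -0.35]], [[-0.097, 0.094, -0.23], [0, 0, -0.35]]], gripper=0.058)

```text
time_s: 24.65
position: [0.4382, -0.1499, 0.0445]
tcp_rot: [[0.343, -0.0, -0.939], [0.939, 0.0, 0.343], [0.0, -1.0, 0.0]]
force: [0.3, 0.0, 0.7]
opening: 0.668
```

play_rows(commands=[[[0, 0, 0], [0, 0, 0]], [[0, 0, 0], [0, 0, 0]], [[0, 0, 0], [0, 0, 0]], [[0, 0, 0], [0, 0, 0]], [[0, 0, 0], [0, 0, 0]], [[0, 0, 0], [0, 0, 0]]], gripper=0.0)

```text
time_s: 25.4
position: [0.4383, -0.1489, 0.0457]
tcp_rot: [[0.343, 0.001, -0.939], [0.939, -0.0, 0.343], [0.0, -1.0, -0.001]]
force: [-0.3, 1.7, 6.2]
opening: 0.387
```

play_rows(commands=[[[0, 0, 0.04], [0, 0, 0]], [[0, 0, 0.09], [0, 0, 0]], [[0, 0, 0.13], [0, 0, 0]], [[0.01, 0.04, 0.15], [0, 0, 0.1]], [[0.03, 0.09, 0.15], [0, 0, 0.22]], [[0.045, 0.14, 0.15], [0, 0, 0.227]], [[0.057, 0.18, 0.15], [0, 0, 0.227]], [[0.057, 0.195, 0.15], [0, 0, 0.227]], [[0.057, 0.195, 0.15], [0, 0, 0.227]]])

```text
time_s: 26.52
position: [0.4941, 0.0463, 0.1946]
tcp_rot: [[0.12, -0.002, -0.993], [0.993, -0.0, 0.12], [-0.001, -1.0, 0.002]]
force: [-0.4, -0.6, -1.9]
opening: 0.386
```

play_rows(commands=[[[0, 0, -0.04], [0, 0, 0]], [[0, 0, -0.08], [0, 0, 0]], [[0, 0, -0.11], [0, 0, 0]], [[0, 0, -0.13], [0, 0, 0]], [[0, 0, -0.137], [0, 0, 0]], [[0, 0, -0.141], [0, 0, 0]], [[0, 0, -0.141], [0, 0, 0]]])

```text
time_s: 27.4
position: [0.4954, 0.0453, 0.0545]
tcp_rot: [[0.123, 0.001, -0.992], [0.992, -0.0, 0.123], [-0.0, -1.0, -0.001]]
force: [-0.1, 0.5, -1.9]
opening: 0.383
```

play_rows(commands=[[[0, 0, -0.003], [0, 0, 0]], [[0, 0, -0.003], [0, 0, 0]]])

```text
time_s: 27.65
position: [0.4953, 0.0459, 0.0514]
tcp_rot: [[0.122, 0.001, -0.993], [0.993, -0.0, 0.122], [-0.0, -1.0, -0.001]]
force: [-0.2, -0.6, -2.0]
opening: 0.388
```

play_rows(commands=[[[0, 0, 0], [0, 0, 0]], [[0, 0, 0], [0, 0, 0]], [[0, 0, 0], [0, 0, 0]], [[0, 0, 0.03], [0, 0, 0]], [[0, 0, 0.08], [0, 0, 0]], [[0, 0, 0.13], [0, 0, 0]], [[0, -0.04, 0.18], [0, 0, 0]], [[0.04, -0.09, 0.22], [0, 0, 0.05]], [[0.08, -0.14, 0.22], [0, 0, 0.1]], [[0.12, -0.18, 0.22], [0, 0, 0.12]]], gripper=0.056)

```text
time_s: 28.9
position: [0.6107, -0.1301, 0.2726]
tcp_rot: [[0.002, 0.002, -1.0], [1.0, -0.001, 0.002], [-0.001, -1.0, -0.002]]
force: [0.5, 0.9, -0.4]
opening: 0.641
```

play_rows(commands=[[[0.03, -0.03, 0], [0, 0, 0]], [[0.055, -0.032, 0], [0, 0, 0]], [[0.065, -0.032, 0], [0, 0, 0]], [[0.065, -0.032, 0], [0, 0, 0]]])

```text
time_s: 29.4
position: [0.6743, -0.1598, 0.2704]
tcp_rot: [[0.002, -0.001, -1.0], [1.0, 0.0, 0.002], [0.0, -1.0, 0.001]]
force: [-0.1, -0.2, 0.3]
opening: 0.646
```

```bash
python3 castor.py w5 .666,-.173; python3 - <<'E'
from h import *
c=capture('top'); W=cloud(c); np.savez('top5.npz',**c)
for p in [(.666,-.173),(.434,-.147),(.418,.369),(.495,.046)]:
    m=(np.linalg.norm(W[...,:2]-p,axis=-1)<.06)&(W[...,2]>.056)&(W[...,2]<.084)
    print(p,rect(W,m) if m.sum()>10 else None)
E
```

```text
[ 0.6743 -0.1598  0.2704] 29.4
.666,-.173 (0.056, 0.08) (646, array([ 0.6669, -0.1687,  0.0677]), array([ 668.7, -168.9]), array([40.8, 20.4]), 0.2, array([0.059, 0.068, 0.071]))
.666,-.173 (0.002, 0.02) (584, array([ 0.6548, -0.1574,  0.0057]), array([ 664.1, -172.3]), array([90.5, 81.4]), 38.8, array([0.004, 0.006, 0.015]))
.666,-.173 (0.02, 0.08) (974, array([ 0.6659, -0.1697,  0.0643]), array([ 667.5, -168.6]), array([36.3, 42.9]), 89.8, array([0.045, 0.064, 0.071]))
(0.666, -0.173) None
(0.434, -0.147) None
(0.418, 0.369) (70, array([0.4181, 0.3709, 0.0675]), array([415.3, 370.1]), array([38.7, 31.7]), 80.4, array([0.058, 0.067, 0.074]))
(0.495, 0.046) (73, array([0.4949, 0.0397, 0.0696]), array([492.9,  23.3]), array([74.4, 32.5]), 80.0, array([0.057, 0.07 , 0.081]))
```

play_rows(commands=[[[-0.012, -0.003, -0.04], [0, 0, 0]], [[-0.012, -0.003, -0.09], [0, 0, 0]], [[-0.012, -0.003, -0.13], [0, 0, 0]], [[-0.012, -0.003, -0.17], [0, 0, 0]], [[-0.012, -0.003, -0.2], [0, 0, 0]], [[-0.012, -0.003, -0.217], [0, 0, 0]], [[-0.012, -0.003, -0.2255], [0, 0, 0]], [[-0.012, -0.003, -0.2255], [0, 0, 0]], [[-0.012, -0.003, -0.2255], [0, 0, 0]]])

```text
time_s: 30.62
position: [0.6635, -0.1638, 0.0468]
tcp_rot: [[0.003, 0.002, -1.0], [1.0, -0.001, 0.003], [-0.001, -1.0, -0.002]]
force: [-0.5, -1.0, -0.0]
opening: 0.648
```

play_rows(commands=[[[0, 0, 0], [0, 0, 0]], [[0, 0, 0], [0, 0, 0]], [[0, 0, 0], [0, 0, 0]], [[0, 0, 0], [0, 0, 0]], [[0, 0, 0], [0, 0, 0]], [[0, 0, 0], [0, 0, 0]]], gripper=0.0)

```text
time_s: 31.38
position: [0.6634, -0.1648, 0.0463]
tcp_rot: [[0.003, 0.002, -1.0], [1.0, -0.002, 0.003], [-0.002, -1.0, -0.002]]
force: [-0.7, -5.1, 5.2]
opening: 0.389
```

play_rows(commands=[[[0, 0, 0.04], [0, 0, 0]], [[0, 0, 0.09], [0, 0, 0]], [[-0.02, 0, 0.13], [0, 0, 0]], [[-0.07, 0.02, 0.15], [0, 0, -0.05]], [[-0.12, 0.05, 0.15], [0, 0, -0.12]], [[-0.125, 0.1, 0.15], [0, 0, -0.12]], [[-0.125, 0.15, 0.15], [0, 0, -0.12]], [[-0.12, 0.2, 0.15], [0, 0, -0.12]], [[-0.107, 0.248, 0.15], [0, 0, -0.12]], [[-0.107, 0.248, 0.15], [0, 0, -0.12]]])

```text
time_s: 32.62
position: [0.5545, 0.089, 0.1942]
tcp_rot: [[0.118, -0.003, -0.993], [0.993, 0.003, 0.118], [0.002, -1.0, 0.003]]
force: [-0.2, -0.9, -2.5]
opening: 0.391
```

play_rows(commands=[[[0, 0, -0.04], [0, 0, 0]], [[0, 0, -0.08], [0, 0, 0]], [[0, 0, -0.11], [0, 0, 0]], [[0, 0, -0.13], [0, 0, 0]], [[0, 0, -0.14], [0, 0, 0]], [[0, 0, -0.144], [0, 0, 0]], [[0, 0, -0.144], [0, 0, 0]]])

```text
time_s: 33.5
position: [0.5559, 0.0844, 0.052]
tcp_rot: [[0.123, 0.001, -0.992], [0.992, 0.0, 0.123], [0.0, -1.0, -0.001]]
force: [0.5, 0.2, -2.9]
opening: 0.386
```

play_rows(commands=[[[0, 0, 0], [0, 0, 0]], [[0, 0, 0], [0, 0, 0]], [[0, 0, 0], [0, 0, 0]], [[0, 0, 0.03], [0, 0, 0]], [[0, 0, 0.08], [0, 0, 0]], [[0, 0, 0.14], [0, 0, 0]], [[-0.02, 0, 0.2], [0, 0, 0]], [[-0.06, 0.03, 0.22], [0, 0, -0.17]], [[-0.1, 0.07, 0.22], [0, 0, -0.34]], [[-0.138, 0.11, 0.22], [0, 0, -0.51]]], gripper=0.056)

```text
time_s: 34.75
position: [0.4164, 0.1953, 0.2722]
tcp_rot: [[0.597, 0.002, -0.802], [0.802, 0.001, 0.597], [0.001, -1.0, -0.001]]
force: [0.9, 1.3, 0.3]
opening: 0.641
```

play_rows(commands=[[[0, 0.04, 0], [0, 0, -0.17]], [[0, 0.08, 0], [0, 0, -0.34]], [[0, 0.12, 0], [0, 0, -0.51]], [[0, 0.146, 0], [0, 0, -0.68]], [[0, 0.146, 0], [0, 0, -0.85]], [[0, 0.146, 0], [0, 0, -0.93]], [[0, 0.146, 0], [0, 0, -0.93]], [[0, 0.146, 0], [0, 0, -0.93]]])

```text
time_s: 35.75
position: [0.4176, 0.3404, 0.2714]
tcp_rot: [[1.0, -0.0, -0.009], [0.009, 0.0, 1.0], [-0.0, -1.0, 0.0]]
force: [0.6, 0.2, -0.1]
opening: 0.647
```

```bash
python3 castor.py w6 .418,.37; python3 -c "
from h import *
c=capture('top'); save('top6',c['frame'][130:280,200:520].repeat(2,0).repeat(2,1)); np.savez('top6.npz',**c)"
```

```text
[0.4176 0.3404 0.2714] 35.75
.418,.37 (0.056, 0.08) (646, array([0.4206, 0.3775, 0.068 ]), array([421.3, 376. ]), array([20.9, 42.7]), 13.1, array([0.059, 0.068, 0.071]))
.418,.37 (0.002, 0.02) (567, array([0.4259, 0.3846, 0.0057]), array([415.4, 384.7]), array([98.6, 73.3]), 7.5, array([0.004, 0.006, 0.016]))
.418,.37 (0.02, 0.08) (958, array([0.4204, 0.3773, 0.0647]), array([420.8, 376. ]), array([37.1, 46.1]), 9.1, array([0.049, 0.065, 0.071]))
```

View pics/top6.png

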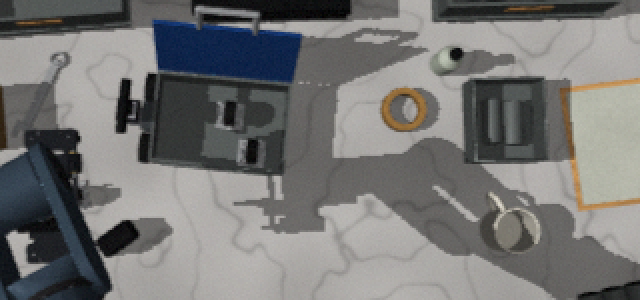

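The view shows two castors upright in the case at (229,115) and (250,150), and both offcuts in the bin at (500,120). Next is castor C.

play_rows(commands=[[[0.003, 0.036, -0.04], [0, 0, 0.1]], [[0.003, 0.036, -0.08], [0, 0, 0.185]], [[0.003, 0.036, -0.12], [0, 0, 0.185]], [[0.003, 0.036, -0.16], [0, 0, 0.185]], [[0.003, 0.036, -0.195], [0, 0, 0.185]], [[0.003, 0.036, -0.215], [0, 0, 0.185]], [[0.003, 0.036, -0.2255], [0, 0, 0.185]], [[0.003, 0.036, -0.2255], [0, 0, 0.185]], [[0.003, 0.036, -0.2255], [0, 0, 0.185]]])

```text
time_s: 36.98
position: [0.4213, 0.3769, 0.0468]
tcp_rot: [[0.981, 0.002, -0.192], [0.192, 0.001, 0.981], [0.002, -1.0, 0.001]]
force: [0.8, 0.2, -0.3]
opening: 0.644
```

play_rows(commands=[[[0, 0, 0], [0, 0, 0]], [[0, 0, 0], [0, 0, 0]], [[0, 0, 0], [0, 0, 0]], [[0, 0, 0], [0, 0, 0]], [[0, 0, 0], [0, 0, 0]], [[0, 0, 0], [0, 0, 0]]], gripper=0.0)

```text
time_s: 37.72
position: [0.4208, 0.3766, 0.0463]
tcp_rot: [[0.981, 0.0, -0.192], [0.192, 0.0, 0.981], [0.0, -1.0, 0.0]]
force: [-0.1, 0.3, 5.4]
opening: 0.391
```

play_rows(commands=[[[0, 0, 0.04], [0, 0, 0]], [[0, 0, 0.09], [0, 0, 0]], [[0, 0, 0.14], [0, 0, 0.1]], [[0, -0.04, 0.17], [0, 0, 0.27]], [[0, -0.09, 0.17], [0, 0, 0.44]], [[0, -0.14, 0.17], [0, 0, 0.61]], [[0, -0.19, 0.17], [0, 0, 0.78]], [[0, -0.22, 0.17], [0, 0, 0.95]], [[0, -0.24, 0.17], [0, 0, 1.12]], [[0, -0.24, 0.17], [0, 0, 1.257]]])

```text
time_s: 38.98
position: [0.42, 0.1351, 0.2152]
tcp_rot: [[0.119, -0.002, -0.993], [0.993, -0.0, 0.119], [-0.001, -1.0, 0.002]]
force: [-0.1, 0.5, -2.0]
opening: 0.388
```

play_rows(commands=[[[0.04, -0.001, 0], [0, 0, 0]], [[0.085, -0.001, 0], [0, 0, 0]], [[0.085, -0.001, 0], [0, 0, 0]], [[0.085, -0.001, -0.04], [0, 0, 0]], [[0.085, -0.001, -0.09], [0, 0, 0]], [[0.085, -0.001, -0.13], [0, 0, 0]], [[0.085, -0.001, -0.15], [0, 0, 0]], [[0.085, -0.001, -0.16], [0, 0, 0]], [[0.085, -0.001, -0.164], [0, 0, 0]], [[0.085, -0.001, -0.164], [0, 0, 0]]])

```text
time_s: 40.22
position: [0.5058, 0.1356, 0.0523]
tcp_rot: [[0.12, 0.001, -0.993], [0.993, 0.0, 0.12], [0.0, -1.0, -0.001]]
force: [0.5, 0.9, -1.5]
opening: 0.394
```

play_rows(commands=[[[0, 0, 0], [0, 0, 0]], [[0, 0, 0], [0, 0, 0]], [[0, 0, 0], [0, 0, 0]], [[0, 0, 0.03], [0, 0, 0]], [[0, 0, 0.08], [0, 0, 0]], [[0, 0, 0.14], [0, 0, 0]], [[0, 0, 0.2], [0, 0, 0]], [[0, 0, 0.26], [0, 0, 0]], [[0, -0.02, 0.32], [0, 0, -0.17]], [[0, -0.04, 0.36], [0, 0, -0.34]]], gripper=0.056)

```text
time_s: 41.48
position: [0.5057, 0.0953, 0.4153]
tcp_rot: [[0.449, 0.004, -0.894], [0.894, -0.0, 0.449], [0.002, -1.0, -0.004]]
force: [0.6, 0.0, -0.1]
opening: 0.637
```

play_rows(commands=[[[0.01, -0.02, 0], [0, 0, -0.17]], [[0.02, -0.03, 0], [0, 0, -0.34]], [[0.04, -0.03, 0], [0, 0, -0.51]], [[0.06, -0.03, 0], [0, 0, -0.68]], [[0.08, -0.03, 0], [0, 0, -0.85]], [[0.1, -0.03, 0], [0, 0, -1.02]], [[0.1, -0.03, 0], [0, 0, -1.19]], [[0.1, -0.03, 0], [0, 0, -1.23]], [[0.1, -0.03, 0], [0, 0, -1.23]]], gripper=0.044)

```text
time_s: 42.6
position: [0.6053, 0.0655, 0.4117]
tcp_rot: [[0.993, -0.001, 0.119], [-0.119, 0.0, 0.993], [-0.001, -1.0, -0.0]]
force: [-0.6, -0.1, -0.7]
opening: 0.513
```

```bash
python3 inside.py w7; python3 - <<'E'
from h import *
s,c,W,C=wrist('w7b'); 
m=(W[...,2]>.265)&(W[...,2]<.31)&(W[...,0]>.62)&(abs(W[...,1]-.08)<.08)
print('bar',rect(W,m)); print(s['tcp_rot'].round(3)[:,0])
c=capture('scene'); save('scene7',c['frame'])
E
```

```text
[0.6053 0.0655 0.4117] 42.6
[237 116  29  24 520] (array([0.5115, 0.1362, 0.0677]), array([508.4, 137. ]), array([36.6, 44. ]), 85.2, array([0.021, 0.068, 0.076])) case [-0.038  0.032]
[274 143  29  24 565] (array([0.5643, 0.0866, 0.0682]), array([562.2,  85.5]), array([37.1, 45.2]), 82.6, array([0.038, 0.068, 0.075])) case [ 0.022 -0.012]
[237 170  27  24 567] (array([0.497 , 0.0517, 0.0651]), array([494.1,  48.4]), array([36.3, 43.6]), 80.8, array([0.033, 0.065, 0.076])) case [-0.041 -0.058]
[237 209  82   4 167] (array([ 0.5309, -0.0118,  0.0351]), array([528.6, -11.1]), array([  1.3, 140.4]), 82.9, array([0.023, 0.035, 0.045])) case [ 0.001 -0.112]
bar (1510, array([0.693 , 0.0876, 0.2823]), array([692.5,  84.2]), array([100.1,  16.3]), 82.7, array([0.271, 0.282, 0.284]))
[ 0.993 -0.119 -0.   ]
```

View pics/w7.png

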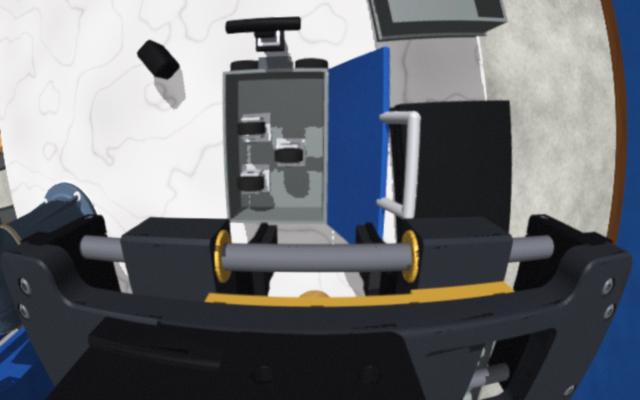

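View pics/scene7.png

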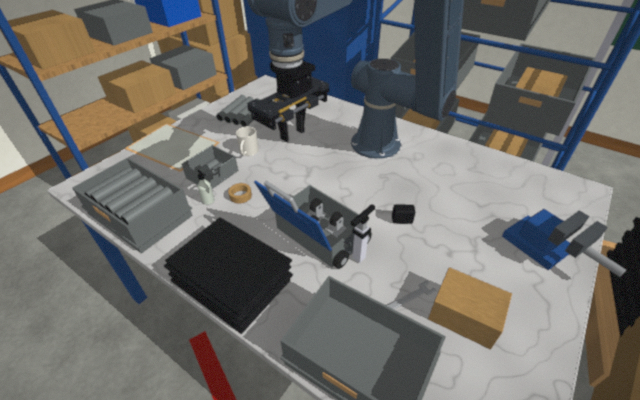

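The castors stand at (252,127), (289,154) and (252,181), all in the case and below the 85 mm rim. None is left on the bench. I now take the handle to close the lid.

play_rows(commands=[[[0.04, 0.01, 0], [0, 0, 0]], [[0.087, 0.018, 0], [0, 0, 0]], [[0.087, 0.018, -0.03], [0, 0, 0]], [[0.087, 0.018, -0.06], [0, 0, 0]], [[0.087, 0.018, -0.09], [0, 0, 0]], [[0.087, 0.018, -0.115], [0, 0, 0]], [[0.087, 0.018, -0.128], [0, 0, 0]], [[0.087, 0.018, -0.128], [0, 0, 0]], [[0.087, 0.018, -0.128], [0, 0, 0]]])

```text
time_s: 43.92
position: [0.6934, 0.0835, 0.2853]
tcp_rot: [[0.993, 0.003, 0.12], [-0.12, -0.0, 0.993], [0.003, -1.0, 0.0]]
force: [-0.2, -0.3, 0.6]
opening: 0.506
```

play_rows(commands=[[[0, 0, 0], [0, 0, 0]], [[0, 0, 0], [0, 0, 0]], [[0, 0, 0], [0, 0, 0]], [[0, 0, 0], [0, 0, 0]], [[0, 0, 0], [0, 0, 0]], [[0, 0, 0], [0, 0, 0]]], gripper=0.0)

```text
time_s: 44.68
position: [0.6929, 0.0835, 0.2841]
tcp_rot: [[0.993, 0.001, 0.12], [-0.12, -0.0, 0.993], [0.001, -1.0, 0.0]]
force: [0.8, 0.9, 1.2]
opening: 0.126
```

```bash
sed -i 's/list((p(t)-p(a)).round(4))/(2000*(p(t)-p(a))).round().__truediv__(2000).tolist()/' arc.py; python3 arc.py 1.89 1.3 .7 .3 0.0; python3 -c "
from h import *; s=read_state(); print(s['position'].round(4),s['opening'],s['force'])"
```

```text
[[[-0.0115, 0.0015, 0.0035], [0, 0, 0]], [[-0.023, 0.003, 0.007], [0, 0, 0]], [[-0.035, 0.0045, 0.009], [0, 0, 0]], [[-0.0465, 0.006, 0.011], [0, 0, 0]], [[-0.0585, 0.0075, 0.0115], [0, 0, 0]], [[-0.0705, 0.009, 0.012], [0, 0, 0]], [[-0.0825, 0.0105, 0.0115], [0, 0, 0]], [[-0.0945, 0.012, 0.0105], [0, 0, 0]], [[-0.1065, 0.0135, 0.0085], [0, 0, 0]], [[-0.118, 0.015, 0.006], [0, 0, 0]]]
[[[-0.0115, 0.0015, -0.0035], [0, 0, 0]], [[-0.0235, 0.003, -0.0075], [0, 0, 0]], [[-0.0345, 0.0045, -0.012], [0, 0, 0]], [[-0.0455, 0.0055, -0.0175], [0, 0, 0]], [[-0.056, 0.007, -0.0235], [0, 0, 0]], [[-0.0665, 0.0085, -0.0305], [0, 0, 0]], [[-0.076, 0.0095, -0.0375], [0, 0, 0]], [[-0.0855, 0.0105, -0.0455], [0, 0, 0]], [[-0.0945, 0.012, -0.054], [0, 0, 0]], [[-0.103, 0.013, -0.063], [0, 0, 0]]]
[[[-0.0055, 0.0005, -0.0065], [0, 0, 0]], [[-0.0105, 0.0015, -0.0125], [0, 0, 0]], [[-0.015, 0.002, -0.0195], [0, 0, 0]], [[-0.0195, 0.0025, -0.026], [0, 0, 0]], [[-0.024, 0.003, -0.033], [0, 0, 0]], [[-0.0275, 0.0035, -0.0405], [0, 0, 0]], [[-0.0315, 0.004, -0.0475], [0, 0, 0]], [[-0.0345, 0.0045, -0.055], [0, 0, 0]], [[-0.0375, 0.0045, -0.063], [0, 0, 0]], [[-0.0405, 0.005, -0.0705], [0, 0, 0]]]
[[[-0.002, 0.0, -0.006], [0, 0, 0]], [[-0.0035, 0.0005, -0.012], [0, 0, 0]], [[-0.005, 0.0005, -0.0175], [0, 0, 0]], [[-0.0065, 0.001, -0.0235], [0, 0, 0]], [[-0.0075, 0.001, -0.03], [0, 0, 0]], [[-0.0085, 0.001, -0.036], [0, 0, 0]], [[-0.0095, 0.001, -0.042], [0, 0, 0]], [[-0.01, 0.001, -0.048], [0, 0, 0]], [[-0.0105, 0.0015, -0.054], [0, 0, 0]], [[-0.0105, 0.0015, -0.0605], [0, 0, 0]]]
[0.6929 0.0835 0.2841] 0.12620344456406815 [0.75282773 0.88681157 1.24195402]
```

play_rows(commands=[[[-0.0115, 0.0015, 0.0035], [0, 0, 0]], [[-0.023, 0.003, 0.007], [0, 0, 0]], [[-0.035, 0.0045, 0.009], [0, 0, 0]], [[-0.0465, 0.006, 0.011], [0, 0, 0]], [[-0.0585, 0.0075, 0.0115], [0, 0, 0]], [[-0.0705, 0.009, 0.012], [0, 0, 0]], [[-0.0825, 0.0105, 0.0115], [0, 0, 0]], [[-0.0945, 0.012, 0.0105], [0, 0, 0]], [[-0.1065, 0.0135, 0.0085], [0, 0, 0]], [[-0.118, 0.015, 0.006], [0, 0, 0]]])

```text
time_s: 45.92
position: [0.5733, 0.0988, 0.2888]
tcp_rot: [[0.993, -0.002, 0.12], [-0.12, 0.0, 0.993], [-0.002, -1.0, 0.0]]
force: [2.0, -0.4, -0.9]
opening: 0.125
```

play_rows(commands=[[[-0.0115, 0.0015, -0.0035], [0, 0, 0]], [[-0.0235, 0.003, -0.0075], [0, 0, 0]], [[-0.0345, 0.0045, -0.012], [0, 0, 0]], [[-0.0455, 0.0055, -0.0175], [0, 0, 0]], [[-0.056, 0.007, -0.0235], [0, 0, 0]], [[-0.0665, 0.0085, -0.0305], [0, 0, 0]], [[-0.076, 0.0095, -0.0375], [0, 0, 0]], [[-0.0855, 0.0105, -0.0455], [0, 0, 0]], [[-0.0945, 0.012, -0.054], [0, 0, 0]], [[-0.103, 0.013, -0.063], [0, 0, 0]]])

```text
time_s: 47.18
position: [0.4711, 0.1118, 0.2263]
tcp_rot: [[0.993, 0.0, 0.12], [-0.12, 0.0, 0.993], [0.0, -1.0, 0.0]]
force: [1.0, 3.9, -0.6]
opening: 0.128
```

play_rows(commands=[[[-0.0055, 0.0005, -0.0065], [0, 0, 0]], [[-0.0105, 0.0015, -0.0125], [0, 0, 0]], [[-0.015, 0.002, -0.0195], [0, 0, 0]], [[-0.0195, 0.0025, -0.026], [0, 0, 0]], [[-0.024, 0.003, -0.033], [0, 0, 0]], [[-0.0275, 0.0035, -0.0405], [0, 0, 0]], [[-0.0315, 0.004, -0.0475], [0, 0, 0]], [[-0.0345, 0.0045, -0.055], [0, 0, 0]], [[-0.0375, 0.0045, -0.063], [0, 0, 0]], [[-0.0405, 0.005, -0.0705], [0, 0, 0]]])

```text
time_s: 48.42
position: [0.4312, 0.1167, 0.156]
tcp_rot: [[0.993, 0.001, 0.12], [-0.12, 0.0, 0.993], [0.001, -1.0, 0.0]]
force: [1.9, 5.6, -0.8]
opening: 0.125
```

play_rows(commands=[[[-0.002, 0, -0.006], [0, 0, 0]], [[-0.0035, 0.0005, -0.012], [0, 0, 0]], [[-0.005, 0.0005, -0.018], [0, 0, 0]], [[-0.0065, 0.001, -0.024], [0, 0, 0]], [[-0.0075, 0.001, -0.03], [0, 0, 0]], [[-0.0085, 0.001, -0.036], [0, 0, 0]], [[-0.0095, 0.001, -0.042], [0, 0, 0]], [[-0.01, 0.001, -0.047], [0, 0, 0]], [[-0.0105, 0.0015, -0.051], [0, 0, 0]], [[-0.0105, 0.0015, -0.054], [0, 0, 0]]])

```text
time_s: 49.68
position: [0.4211, 0.1179, 0.1022]
tcp_rot: [[0.993, 0.001, 0.119], [-0.119, -0.0, 0.993], [0.001, -1.0, -0.0]]
force: [0.6, 4.1, 0.2]
opening: 0.126
```

play_rows(commands=[[[0, 0, -0.0015], [0, 0, 0]], [[0, 0, -0.003], [0, 0, 0]], [[0, 0, -0.0045], [0, 0, 0]], [[0, 0, -0.006], [0, 0, 0]], [[0, 0, -0.006], [0, 0, 0]]])

```text
time_s: 50.3
position: [0.4209, 0.1179, 0.0964]
tcp_rot: [[0.993, 0.0, 0.12], [-0.12, -0.0, 0.993], [0.0, -1.0, -0.0]]
force: [1.4, 4.3, -0.8]
opening: 0.123
```

play_rows(commands=[[[0, 0, -0.001], [0, 0, 0]], [[0, 0, -0.002], [0, 0, 0]], [[0, 0, -0.002], [0, 0, 0]], [[0, 0, -0.002], [0, 0, 0]]])

```text
time_s: 50.8
position: [0.4209, 0.118, 0.0959]
tcp_rot: [[0.993, 0.002, 0.119], [-0.119, -0.0, 0.993], [0.002, -1.0, 0.0]]
force: [-0.6, 2.7, 17.3]
opening: 0.125
```

The lid is down on its rim: the tool reads 17 N upward. I relieve that and release.

play_rows(commands=[[[0, 0, 0.0015], [0, 0, 0]], [[0, 0, 0.0015], [0, 0, 0]]])

```text
time_s: 51.05
position: [0.4209, 0.118, 0.096]
tcp_rot: [[0.993, 0.001, 0.12], [-0.12, -0.0, 0.993], [0.001, -1.0, -0.0]]
force: [2.1, 3.2, 4.1]
opening: 0.127
```

play_rows(commands=[[[0, 0, 0], [0, 0, 0]], [[0, 0, 0], [0, 0, 0]], [[0, 0, 0], [0, 0, 0]], [[0, 0, 0], [0, 0, 0]], [[0, 0, 0.03], [0, 0, 0]], [[0, 0, 0.08], [0, 0, 0]], [[0, 0, 0.14], [0, 0, 0]], [[0, 0, 0.2], [0, 0, 0]], [[0, 0, 0.22], [0, 0, 0]], [[0, 0, 0.22], [0, 0, 0]]], gripper=0.04)

```text
time_s: 52.3
position: [0.4212, 0.118, 0.3173]
tcp_rot: [[0.993, 0.004, 0.12], [-0.12, -0.0, 0.993], [0.004, -1.0, 0.0]]
force: [-0.4, -0.4, -0.2]
opening: 0.458
```

```bash
python3 - <<'E'
from h import *
s,c,W,C=wrist('w8'); print(s['position'].round(4))
m=np.zeros(W.shape[:2],bool); m[140:210,300:335]=1; m&=(W[...,2]>.07)&(W[...,2]<.14)
print('bar',rect(W,m))
m=(W[...,2]>.165)&(W[...,2]<.25)&(np.linalg.norm(W[...,:2]-[.5615,.256],axis=-1)<.055); print('grip',rect(W,m))
m=(W[...,2]>.085)&(W[...,2]<.14)&(abs(W[...,0]-.54)<.07)&(W[...,1]>.06)&(W[...,1]<.2); print('lid z',rect(W,m)[-1])
E
```

```text
[0.4212 0.118  0.3173]
bar (759, array([0.422 , 0.1285, 0.0954]), array([429. , 121.1]), array([84.3, 27.1]), 81.7, array([0.092, 0.095, 0.097]))
grip (1828, array([0.5588, 0.2558, 0.1935]), array([563.5, 256.4]), array([20.9, 89.9]), 82.6, array([0.179, 0.193, 0.196]))
lid z [0.092 0.096 0.097]
```

play_rows(commands=[[[0.01, 0.01, 0], [0, 0, 0.18]], [[0.02, 0.03, 0], [0, 0, 0.36]], [[0.04, 0.05, 0], [0, 0, 0.54]], [[0.06, 0.07, 0], [0, 0, 0.72]], [[0.08, 0.09, 0], [0, 0, 0.9]], [[0.1, 0.12, 0], [0, 0, 1.08]], [[0.114, 0.142, 0], [0, 0, 1.26]], [[0.114, 0.142, 0], [0, 0, 1.44]], [[0.114, 0.142, 0], [0, 0, 1.57]], [[0.114, 0.142, 0], [0, 0, 1.57]]])

```text
time_s: 53.6
position: [0.5336, 0.2597, 0.3131]
tcp_rot: [[0.122, -0.005, -0.993], [0.993, -0.001, 0.122], [-0.002, -1.0, 0.005]]
force: [0.2, 0.7, 0.5]
opening: 0.46
```

play_rows(commands=[[[0, 0, -0.03], [0, 0, 0]], [[0, 0, -0.06], [0, 0, 0]], [[0, 0, -0.09], [0, 0, 0]], [[0, 0, -0.11], [0, 0, 0]], [[0, 0, -0.1245], [0, 0, 0]], [[0, 0, -0.1245], [0, 0, 0]], [[0, 0, -0.1245], [0, 0, 0]]])

```text
time_s: 54.48
position: [0.5351, 0.2601, 0.1919]
tcp_rot: [[0.121, 0.001, -0.993], [0.993, 0.0, 0.121], [0.0, -1.0, -0.001]]
force: [0.6, -0.5, 1.0]
opening: 0.461
```

play_rows(commands=[[[0, 0, 0], [0, 0, 0]], [[0, 0, 0], [0, 0, 0]], [[0, 0, 0], [0, 0, 0]], [[0, 0, 0], [0, 0, 0]], [[0, 0, 0], [0, 0, 0]], [[0, 0, 0], [0, 0, 0]]], gripper=0.0)

```text
time_s: 55.22
position: [0.535, 0.2612, 0.1919]
tcp_rot: [[0.121, 0.001, -0.993], [0.993, 0.002, 0.121], [0.002, -1.0, -0.001]]
force: [0.1, 5.5, 2.0]
opening: 0.195
```

play_rows(commands=[[[0, 0, 0.01], [0, 0, 0]], [[0, 0, 0.022], [0, 0, 0]], [[0, 0, 0.034], [0, 0, 0]], [[0, 0, 0.046], [0, 0, 0]], [[0, 0, 0.058], [0, 0, 0]], [[0, 0, 0.07], [0, 0, 0]], [[0, 0, 0.082], [0, 0, 0]], [[0, 0, 0.094], [0, 0, 0]], [[0, 0, 0.104], [0, 0, 0]], [[0, 0, 0.11], [0, 0, 0]]])

```text
time_s: 56.48
position: [0.535, 0.2611, 0.3001]
tcp_rot: [[0.121, -0.0, -0.993], [0.993, 0.002, 0.121], [0.002, -1.0, 0.0]]
force: [3.0, 6.2, -6.3]
opening: 0.198
```

play_rows(commands=[[[0, 0, 0.001], [0, 0, 0]], [[0, 0, 0.002], [0, 0, 0]], [[0, 0, 0.003], [0, 0, 0]], [[0, 0, 0.003], [0, 0, 0]]])

```text
time_s: 56.98
position: [0.535, 0.2611, 0.303]
tcp_rot: [[0.121, 0.0, -0.993], [0.993, 0.002, 0.121], [0.002, -1.0, 0.0]]
force: [2.7, 6.4, -5.9]
opening: 0.198
```

```bash
python3 - <<'E'
from h import *
c=capture('scene'); f=c['frame']
K=c['mtx'];T=np.linalg.inv(c['cam_to_world'])
p=T[:3,:3]@np.array([.565,.256,.2])+T[:3,3]; u,v=(K@p)[:2]/p[2]; u,v=int(u),int(v); print(u,v)
save('scene9',cv2.resize(f[v-50:v+50,u-65:u+65],None,fx=5,fy=5,interpolation=cv2.INTER_CUBIC))
W=cloud(c); m=(W[...,2]>.27)&(W[...,2]<.32)&(np.linalg.norm(W[...,:2]-[.59,.253],axis=-1)<.03); print('grip top',rect(W,m)[1:] if m.sum()>5 else None)
E
```

```text
362 211
grip top (array([0.5801, 0.2587, 0.3022]), array([586.4, 256.2]), array([20.6, 49.8]), 83.0, array([0.275, 0.302, 0.308]))
```

View pics/scene9.png

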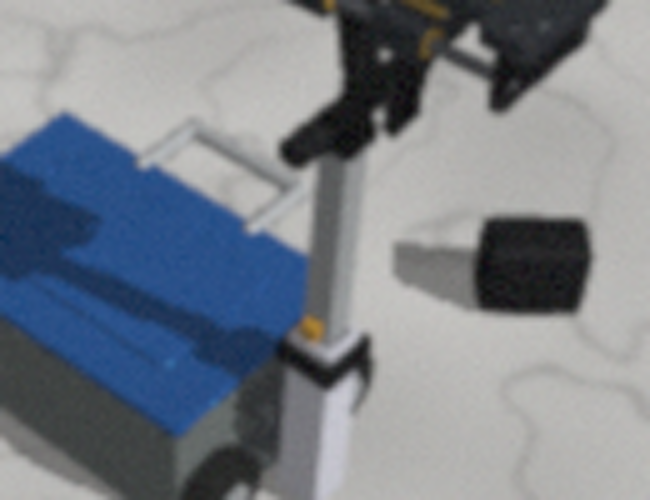

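The brass button shows above the tube's mouth at (312,328) in the crop. I nudge up 2 mm for margin, then let go and clear away.

play_rows(commands=[[[0, 0, 0.001], [0, 0, 0]], [[0, 0, 0.002], [0, 0, 0]], [[0, 0, 0.002], [0, 0, 0]]])

```text
time_s: 57.4
position: [0.535, 0.2611, 0.305]
tcp_rot: [[0.121, 0.0, -0.993], [0.993, 0.002, 0.121], [0.002, -1.0, 0.0]]
force: [3.5, 5.7, -6.3]
opening: 0.194
```

play_rows(commands=[[[0, 0, 0], [0, 0, 0]], [[0, 0, 0], [0, 0, 0]], [[0, 0, 0], [0, 0, 0]], [[0, 0, 0.02], [0, 0, 0]], [[0, 0, 0.06], [0, 0, 0]], [[0, 0, 0.11], [0, 0, 0]], [[-0.05, 0, 0.12], [0, 0, 0]], [[-0.1, 0, 0.12], [0, 0, 0]], [[-0.13, 0, 0.12], [0, 0, 0]], [[-0.13, 0, 0.12], [0, 0, 0]]], gripper=0.04)

```text
time_s: 58.65
position: [0.4026, 0.2597, 0.4272]
tcp_rot: [[0.119, 0.001, -0.993], [0.993, -0.0, 0.119], [-0.0, -1.0, -0.001]]
force: [0.7, 0.2, -0.1]
opening: 0.461
```

```bash
python3 - <<'E'
from h import *
s=read_state(); print(s['position'].round(3),s['opening'],s['force'].round(1),s['time_s'])
c=capture('scene'); W=cloud(c)
m=(W[...,2]>.24)&(W[...,2]<.33)&(np.linalg.norm(W[...,:2]-[.5625,.256],axis=-1)<.055); print('grip',rect(W,m))
f=c['frame'][110:310,150:470]; save('scene10',cv2.resize(f,None,fx=2.5,fy=2.5,interpolation=cv2.INTER_CUBIC))
E
```

```text
[0.403 0.26  0.427] 0.4610513442427444 [ 0.7  0.2 -0.1] 58.65
grip (382, array([0.5727, 0.2609, 0.3016]), array([565.8, 257.9]), array([22.5, 90.7]), 85.1, array([0.247, 0.302, 0.31 ]))
```

View pics/scene10.png

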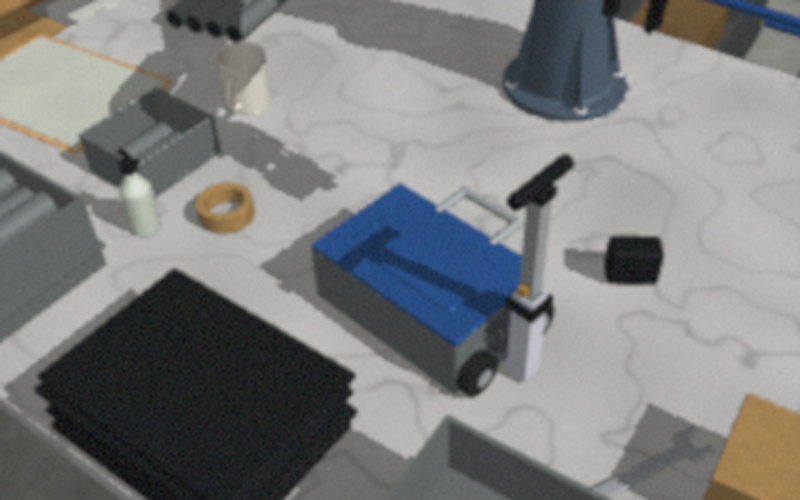

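The lid is shut, the button is out at (521,291), no castor is on the bench, and the other things are where they were. I hand in.

```bash
python3 -c "
from rig import *
print(hand_in())"
```

```text
the job is handed in; nothing more can be done
None
```

The job is done and handed in at about 59 s of the 210 s allowed. The hand-in gives no verdict.

- **Lid opened:** I drew it back to its stop and it stayed open by itself.
- **Offcuts:** Both were moved one at a time into the scrap bin. Later views showed them lying in it.
- **Castors:** Three were present. All three were put in the case, and the last wrist view before closing showed them upright and below the rim. I saw none left on the bench.
- **Lid closed:** I lowered it in the grip until it rested on the rim, with about 17 N upward at the tool, then relieved that and let go. Afterwards the lid and handle measured the same height as at the start, about 95 mm.
- **Pull handle:** I drew it up about 113 mm, to roughly 0.128 m. The brass lock button is visible above the tube's mouth.

The last scene picture showed the arm clear, the tool force near zero and the other bench items apparently undisturbed; I checked those by eye, not by measuring. No check failed or disagreed, but I judged the button by eye and did not measure how far it stands out.

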